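# Make up two microscopy kits

## Task

Make up two microscopy kits from the stock on the bench: the tray with two bays gets the long slender objective and the dropper bottle, and the tray with three bays gets the short wide objective, the eyepiece and the cover-glass box. Stand each thing upright on the floor of a bay, one thing to a bay (any bay of the right tray will do). Leave the Petri dish and the large reagent bottle where they are.

Things in the scene. Friction and masses are not known exactly. Their poses are not given: they have to be found in the camera images.
- tray_two: Fixed white plastic tray, 129 mm long (its y) by 96 mm (its x), divided by upright walls into two bays in a row along y. Origin: centre of the underside, x across the tray, y along the row, z up. Floor 4 mm thick (its top is 4 mm above the origin), all outer and dividing walls 3 mm thick with their tops 14 mm above the origin. Each bay is 90 mm (x) by 60 mm (y) inside; bay centres at x = 0, y = -31.5 and +31.5 mm.
- tray_three: Fixed white plastic tray, 192 mm long (its y) by 96 mm (its x), divided by upright walls into three bays in a row along y. Origin: centre of the underside, x across the tray, y along the row, z up. Floor 4 mm thick (its top is 4 mm above the origin), all outer and dividing walls 3 mm thick with their tops 14 mm above the origin. Each bay is 90 mm (x) by 60 mm (y) inside; bay centres at x = 0, y = -63, 0 and +63 mm.
- long_objective: The long microscope objective: bare steel, 66 mm tall and slender, a barrel 26 mm in diameter up to 44 mm, then a cone narrowing to a nose 10 mm in diameter at the top. About 90 g. Stands upright; origin: centre of the underside, z up.
- short_objective: The short microscope objective: bare steel, 38 mm tall and squat, a barrel 40 mm in diameter up to 32 mm, then a bevel to a flat front 34 mm in diameter, with a lens, at the top. About 100 g. Stands upright; origin: centre of the underside, z up.
- eyepiece: Microscope eyepiece, 50 mm tall: a metal tube 30 mm in diameter for the lowest 18 mm, above it a wider black head 40 mm in diameter and 32 mm high with a glass lens in its flat top. About 80 g. Stands upright; origin: centre of the underside, z up.
- dropper_bottle: Small closed amber glass dropper bottle, 70 mm tall: body 30 mm in diameter up to 42 mm, a shoulder, then a black cap 20 mm in diameter from 50 to 70 mm. About 50 g. Stands upright; origin: centre of the underside, z up.
- cover_glass_box: Closed square white plastic box for cover glasses, 38 x 38 mm and 40 mm tall, upright flat sides parallel to its x and y axes. Rigid, about 50 g. Stands upright; origin: centre of the underside, z up.
- petri_dish: Bystander: closed clear Petri dish, 94 mm in diameter, 17 mm high. Loose; leave it. Origin: centre of the underside.
- reagent_bottle: Bystander: large amber reagent bottle with black cap and blank label, 60 mm in diameter, 125 mm tall. Loose; leave it. Origin: centre of the underside.
There are look-alikes about, which are no part of the job. Leave any green look-alike of the cover_glass_box alone.

How it is judged (in metres and radians):
At the end, for the whole second after the job is handed in: Each of the five things stands in a bay of its own of its right tray (within 42 mm of the bay's centre along tray x, 27 mm along y), upright within 7 degrees, its underside less than 10 mm above the tray's underside, and at rest (x of long_objective in the frame of tray_two between -0.042 and 0.042 m and z of long_objective in the frame of tray_two between 0 and 0.01 m and angle between each of long_objective, dropper_bottle, short_objective, eyepiece, cover_glass_box's own z axis and vertical below 0.12 rad and linear speed of each of long_objective, dropper_bottle, short_objective, eyepiece, cover_glass_box below 0.02 m/s and angular speed of each of long_objective, dropper_bottle, short_objective, eyepiece, cover_glass_box below 0.3 rad/s and x of dropper_bottle in the frame of tray_two between -0.042 and 0.042 m and z of dropper_bottle in the frame of tray_two between 0 and 0.01 m and ((y of long_objective in the frame of tray_two between -0.0585 and -0.0045 m and y of dropper_bottle in the frame of tray_two between 0.0045 and 0.0585 m) or (y of long_objective in the frame of tray_two between 0.0045 and 0.0585 m and y of dropper_bottle in the frame of tray_two between -0.0585 and -0.0045 m)) and x of short_objective in the frame of tray_three between -0.042 and 0.042 m and z of short_objective in the frame of tray_three between 0 and 0.01 m and x of eyepiece in the frame of tray_three between -0.042 and 0.042 m and z of eyepiece in the frame of tray_three between 0 and 0.01 m and x of cover_glass_box in the frame of tray_three between -0.042 and 0.042 m and z of cover_glass_box in the frame of tray_three between 0 and 0.01 m and ((y of short_objective in the frame of tray_three between -0.09 and -0.036 m and y of eyepiece in the frame of tray_three between -0.027 and 0.027 m and y of cover_glass_box in the frame of tray_three between 0.036 and 0.09 m) or (y of short_objective in the frame of tray_three between -0.09 and -0.036 m and y of eyepiece in the frame of tray_three between 0.036 and 0.09 m and y of cover_glass_box in the frame of tray_three between -0.027 and 0.027 m) or (y of short_objective in the frame of tray_three between -0.027 and 0.027 m and y of eyepiece in the frame of tray_three between -0.09 and -0.036 m and y of cover_glass_box in the frame of tray_three between 0.036 and 0.09 m) or (y of short_objective in the frame of tray_three between -0.027 and 0.027 m and y of eyepiece in the frame of tray_three between 0.036 and 0.09 m and y of cover_glass_box in the frame of tray_three between -0.09 and -0.036 m) or (y of short_objective in the frame of tray_three between 0.036 and 0.09 m and y of eyepiece in the frame of tray_three between -0.09 and -0.036 m and y of cover_glass_box in the frame of tray_three between -0.027 and 0.027 m) or (y of short_objective in the frame of tray_three between 0.036 and 0.09 m and y of eyepiece in the frame of tray_three between -0.027 and 0.027 m and y of cover_glass_box in the frame of tray_three between -0.09 and -0.036 m))); the robot touches nothing.
It fails at once if the petri dish is moved more than 25 mm (distance of petri_dish from where it was at the start of the episode above 0.025 m).
It fails at once if the reagent bottle is moved more than 25 mm (distance of reagent_bottle from where it was at the start of the episode above 0.025 m).
It also fails if it takes over 131 s, if anything falls off the work surface, if the arm or the gripper's body presses on something with over 40 N, if the wrist force passes 120 N, or if a joint passes its speed limit or range.

## Robot

A 7-joint arm with a two-finger parallel gripper is mounted at the origin on the work surface. World frame = base frame: x ahead of the robot, y to its left, z up, the work surface at z = 0. Lengths are in m, angles in degrees, forces in N, time in s.
With the tool pointing down it reaches from about 0.425 to 0.875 m from the base axis. Payload 4.7 kg.
Tool frame: the origin (TCP) lies on the front face of the gripper's body, between the roots of the fingers; the fingertips stand 70 mm ahead of it and the grasp point (between the pads) lies 51 mm ahead of it (tip_extent is the distance from the TCP to the fingertips, in m); z points along the fingers, y is the direction in which the jaws open and shut (so a half turn about z gives the same grasp; the last joint's range is limited). The gripper opens to 87 mm and grips with 3 to 60 N. Pads are 19 mm wide; open, the fingers measure 117 mm over their backs; the gripper's body (75 mm by 190 mm) begins 51 mm behind the grasp point.
Start: joints at [-76.37, 18.392, -4.016, 83.108, 1.295, 78.541, -3.26], TCP at [0.144, 0.634, 0.292] pointing down, gripper open.
Joint ranges: [-163.93, 163.93], [-17.29, 119.83], [-79.2, 71.16], [3.27, 140.29], [-89.18, 269.18], [5.43, 117.66], [-154.24, 154.24]. Speed limits (degrees/s): [147.25, 147.25, 180, 180, 180, 180, 180].

## Interface

Orientations are given as [roll, pitch, yaw] about the fixed x, y, z axes, in that order (R = Rz(yaw) Ry(pitch) Rx(roll)).
In Python, from cell import * gives the robot as it stands.
- The arm moves only by the tool carry_out, never from a script. Its argument "increments" is text: rows parted by semicolons, each of 7 numbers parted by spaces: the opening, from 0 (shut) to 1 (fully open), then the shift along the tool's x, y, z in m, then the turn, a rotation vector about the tool's x, y, z in degrees. A call has 1 to 20 rows; each row shifts and turns the pose as measured when the row begins, along the tool's axes as they then stand; what a row does not reach is not made up. A row lasts 1/8 s, in which the tool goes at most 62.5 mm and 10.7 degrees, less where a joint would pass 70% of its speed; a pose out of reach is approached as far as the arm can. A call is refused whole if a number of a shift passes 0.0625 or a number of a turn 10.7, either way. A call with a gripper value outside its range is refused whole. The fingers move at their own pace and stop on an object; "force" is the grip in N (left out, the last holds). Time passes only in rows, so rows that do not move let the fingers close. It gives the time, the measured TCP pose, the force and the opening at its end, in the units of the state.
- get_obs(): the state, without advancing time (a new reading comes with each control period).
- read_camera(name): name is "scene" or "top" or "wrist"; returns a dict with "img" (480x640x3 uint8, blue, green, red), "fx", "fy", "cx", "cy" (pixels), "k1" (the pictures are not rectified: a ray, as slopes to the right and down, at radius r is drawn at 1 + k1 r^2 times it, then the intrinsics apply), "world_from_camera" (4x4, takes a point from camera to world coordinates). Camera axes: x right, y down, z forward; pixel columns grow to the right and rows downward; lengths in m; the calibration is good to about 2 mm. A picture is of the moment at which its call begins. There is no depth.
- sign_off(): hands the job in, once; it reports no verdict.
Trained networks look in a picture, given as the dict that the camera call returned (one of the last four; its "shot" number tells which), for a name from the list of things; names that differ only in an ending like _2 or _b are one class to them, and where a whole thing is asked for, a point or a joint stands for the part that bears it (a point fixed in the world has none). Each returns a list of dicts, best first, with "confidence" (0 to 1); they miss things now and then, are a little off and sometimes report something else, mostly with a low value. They report only what shows in the picture. A call takes as long as a camera call. They do not tell look-alikes from the thing itself.
- masks_of(target, picture): "pixels" (480x640 bool, what is visible of it) and "bbox" ([left, top, right, bottom] in pixels, round what is visible of it).
The state is a dict: "time_s": time; "qpos": joint angles; "joint_velocities": joint speeds; "effort": joint torques, N m; "tool_pos": TCP position; "tool_rot": TCP orientation; "force": force on the tool from outside, world axes, zero at the start; "wrist_torque": the same for the moment, N m; "grip_width": finger opening in m.
Only numpy, scipy, OpenCV 4.12 (cv2) and the standard library are available. Lean on these libraries where they do the work, as an engineer would, in place of code of your own. Each camera call takes 0.05 s, during which the arm holds its last target.

## Working session

There is one attempt and no reset: what is moved stays moved. The work goes in short steps, Python scripts to look and compute and a tool call to move; the robot and the scene stay as the last step left them, time stands still between calls to the robot, and variables do not carry over. Pictures are saved under pics/ and viewed, and the job is handed in when it is done.

Besides the shell and the picture viewer there is one more tool, called after "Request:" by a JSON object that holds its "name" and its "arguments", one argument or row to a line. carry_out: Moves the arm, as the interface text tells. Its arguments: {"type":"object","properties":{"increments":{"type":"string"},"force":{"type":"number"}},"required":["increments"]}

```bash
mkdir -p pics
python3 - <<'E'
from cell import *
import cv2
o=get_obs(); print({k:o[k] for k in ('time_s','tool_pos','tool_rot','grip_width','force')})
for n in ("scene","top","wrist"):
    p=read_camera(n); cv2.imwrite(f"pics/{n}0.png",p["img"]); print(n,p["fx"],p["fy"],p["cx"],p["cy"],p["k1"],p["world_from_camera"])
E
```

```text
{'time_s': 0.0, 'tool_pos': array([0.14417316, 0.63337293, 0.29117615]), 'tool_rot': array([-1.79892449e+02,  4.30029349e-03,  1.67182663e+02]), 'grip_width': 0.0869404327008701, 'force': array([-0.42716383, -0.11250958,  0.0887415 ])}
scene 550.3257017075701 550.3257017075701 314.7271716649072 243.3679437974528 -0.0433255037535785 [[ 0.66152248  0.62455584 -0.41511205  0.95900019]
 [ 0.74991633 -0.5536385   0.36209103 -0.40361115]
 [-0.00367594 -0.55083066 -0.83460893  0.9672373 ]
 [ 0.          0.          0.          1.        ]]
top 505.19780143324175 505.19780143324175 313.37953970799526 239.97206576383303 0.0313112082913954 [[ 6.95561726e-03 -9.91928722e-01  1.26605807e-01  3.91588312e-01]
 [-9.99973977e-01 -7.14198137e-03 -1.01812230e-03  9.00863023e-03]
 [ 1.91412107e-03 -1.26595431e-01 -9.91952586e-01  1.06623960e+00]
 [ 0.00000000e+00  0.00000000e+00  0.00000000e+00  1.00000000e+00]]
wrist 330.8689630771107 330.8689630771107 319.65289335699975 234.52820054303618 -0.06350141460241704 [[ 0.22285222  0.93578231  0.27321852  0.06992096]
 [ 0.97485083 -0.2134441  -0.06408956  0.65025607]
 [-0.001657    0.28062981 -0.95981465  0.38398033]
 [ 0.          0.          0.          1.        ]]
```

View pics/scene0.png

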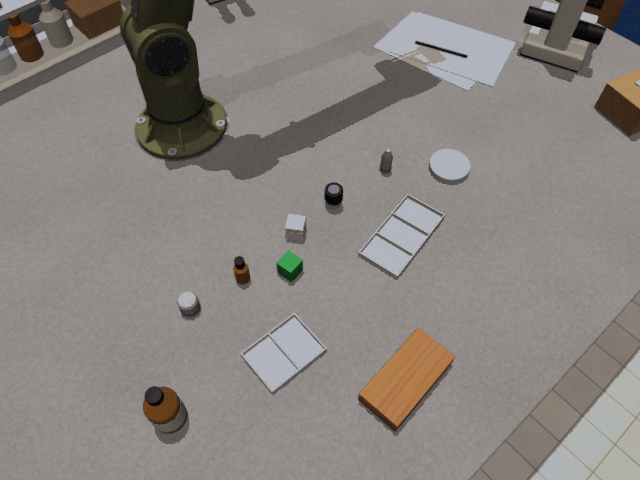

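View pics/top0.png

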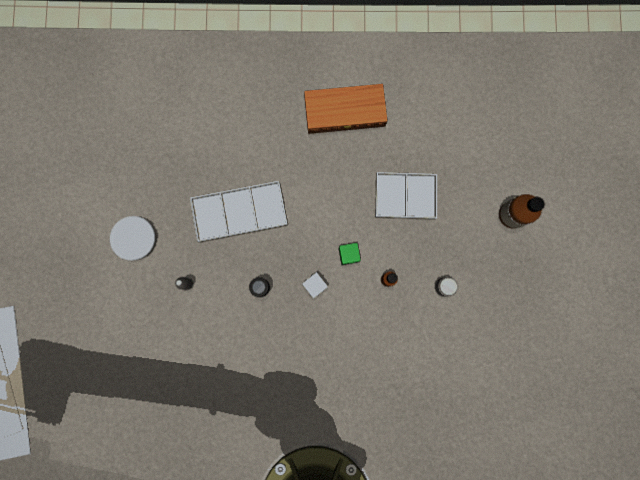

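View pics/wrist0.png

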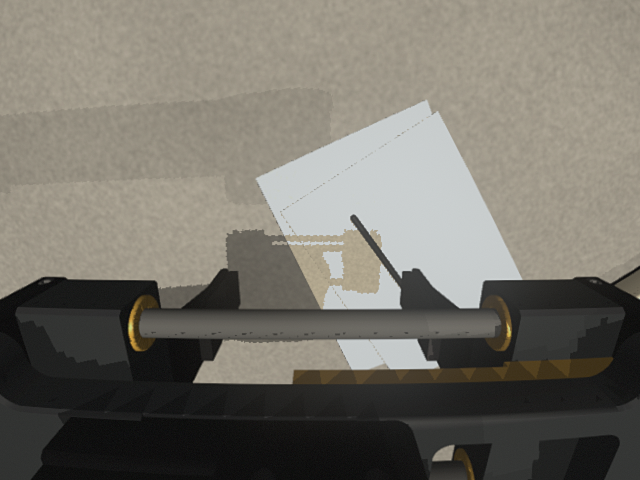

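```bash
cat > h.py <<'E'
from cell import *
import numpy as np, cv2
from scipy.optimize import least_squares
def proj(p,X):
    T=np.linalg.inv(p["world_from_camera"]); c=X@T[:3,:3].T+T[:3,3]
    s=c[:,:2]/c[:,2:]; s=s*(1+p["k1"]*(s**2).sum(1,keepdims=True))
    return s*[p["fx"],p["fy"]]+[p["cx"],p["cy"]]
def rev(prof):
    a=np.linspace(0,2*np.pi,48,endpoint=False)
    return np.vstack([np.c_[r*np.cos(a),r*np.sin(a),0*a+z] for r,z in prof])
def box(a,b,h): return np.array([[x,y,z] for x in(-a/2,a/2) for y in(-b/2,b/2) for z in(0,h)])
M=dict(long_objective=rev([(.013,0),(.013,.044),(.005,.066)]),short_objective=rev([(.02,0),(.02,.032),(.017,.038)]),
 eyepiece=rev([(.015,0),(.015,.018),(.02,.018),(.02,.05)]),dropper_bottle=rev([(.015,0),(.015,.042),(.01,.05),(.01,.07)]),
 cover_glass_box=box(.038,.038,.04),petri_dish=rev([(.047,0),(.047,.017)]),reagent_bottle=rev([(.03,0),(.03,.09),(.014,.105),(.014,.125)]),
 tray_two=box(.096,.129,.014),tray_three=box(.096,.192,.014))
def hull(p,X): return cv2.convexHull(proj(p,X).astype(np.float32))[:,0]
def stats(poly,shift=8):
    # sub-pixel polygon moments & extents
    m=cv2.moments(poly.astype(np.float32)); cx,cy=m['m10']/m['m00'],m['m01']/m['m00']
    return np.array([poly[:,0].min(),poly[:,1].min(),poly[:,0].max(),poly[:,1].max(),2*cx,2*cy,
      (m['mu11'])/m['m00']**1.5*60,(m['mu20']-m['mu02'])/m['m00']**1.5*60])
def mstats(mask):
    c,_=cv2.findContours(mask.astype(np.uint8),cv2.RETR_EXTERNAL,cv2.CHAIN_APPROX_NONE)
    h=cv2.convexHull(np.vstack(c))[:,0].astype(float); s=stats(h); return s
def place(n,v,z=0.):
    c,s=np.cos(v[2]),np.sin(v[2]); return M[n]@np.array([[c,s,0],[-s,c,0],[0,0,1]])+[v[0],v[1],z]
def ground(p,u,v,z):
    q=(np.array([u,v])-[p["cx"],p["cy"]])/[p["fx"],p["fy"]]; s=q.copy()
    for _ in range(10): s=q/(1+p["k1"]*(s@s))
    T=p["world_from_camera"]; d=T[:3,:3]@np.r_[s,1]; t=(z-T[2,3])/d[2]; return T[:3,3]+t*d
def fit(n,dets,z=0.,yaw=False):
    res=[]
    p,m=dets[0]; ys,xs=np.nonzero(m); g=ground(p,xs.mean(),ys.mean(),M[n][:,2].max()/2)
    best=None
    for y0 in (np.radians(range(-90,90,15)) if yaw else [0]):
        def f(v):
            w=np.r_[v,0][:3]; return np.concatenate([stats(hull(p,place(n,w,z)))-mstats(m) for p,m in dets])
        r=least_squares(f,np.r_[g[:2],y0] if yaw else g[:2],x_scale=[.01,.01,.3][:3 if yaw else 2],diff_step=1e-4,loss='soft_l1')
        if best is None or r.cost<best.cost: best=r
    return best
E
cat > m0.py <<'E'
from h import *
P=[read_camera("top"),read_camera("scene")]
from collections import defaultdict
vis=[p["img"].copy() for p in P]
for n in M:
    D=[]
    for i,p in enumerate(P):
        ds=masks_of(n,p)
        print(n,i,[(round(d["confidence"],2),list(map(int,d["bbox"]))) for d in ds[:4]])
        if n=="cover_glass_box":
            ds=[d for d in ds if p["img"][d["pixels"]].mean(0).ptp()<40] if hasattr(np.ndarray,'ptp') else [d for d in ds if np.ptp(p["img"][d["pixels"]].mean(0))<40]
        if ds: D.append((p,ds[0]["pixels"]))
    if not D: continue
    yaw=n in("cover_glass_box","tray_two","tray_three")
    r=fit(n,D,0.,yaw)
    w=np.r_[r.x,0][:3]
    print("   both",np.round(r.x[:2],4),np.degrees(w[2]).round(1),"cost",round(r.cost,1))
    for d in D:
        q=fit(n,[d],0.,yaw); print("     one",np.round(q.x[:2],4),np.degrees(np.r_[q.x,0][2]).round(1),round(q.cost,1))
    for v,p in zip(vis,P): cv2.polylines(v,[np.round(hull(p,place(n,w))).astype(int)],True,(255,0,255),1)
for i,v in enumerate(vis): cv2.imwrite(f"pics/fit{i}.png",v)
E
python3 m0.py
```

```text
long_objective 0 [(0.45, [177, 279, 195, 289])]
long_objective 1 [(0.6, [379, 148, 390, 175])]
   both [0.4333 0.2714] 0.0 cost 28.5
     one [0.4334 0.2717] 0.0 14.1
     one [0.4333 0.271 ] 0.0 14.4
short_objective 0 [(0.86, [434, 275, 459, 297])]
short_objective 1 [(0.64, [178, 291, 201, 316])]
   both [ 0.4302 -0.2663] 0.0 cost 19.3
     one [ 0.4303 -0.2655] 0.0 14.0
     one [ 0.43   -0.2669] 0.0 4.7
eyepiece 0 [(0.66, [248, 275, 268, 301])]
eyepiece 1 [(0.94, [325, 181, 339, 209])]
   both [0.4257 0.1164] 0.0 cost 20.9
     one [0.426  0.1174] 0.0 13.5
     one [0.4254 0.1153] 0.0 6.2
dropper_bottle 0 [(0.63, [378, 274, 396, 284])]
dropper_bottle 1 [(0.69, [231, 257, 251, 285])]
   both [ 0.4455 -0.1486] 0.0 cost 19.8
     one [ 0.4456 -0.1478] 0.0 11.8
     one [ 0.4452 -0.1494] 0.0 7.3
cover_glass_box 0 [(0.91, [302, 271, 327, 299]), (0.77, [335, 244, 361, 262])]Traceback (most recent call last):
  File "m0.py", line 11, in <module>
    ds=[d for d in ds if p["img"][d["pixels"]].mean(0).ptp()<40] if hasattr(np.ndarray,'ptp') else [d for d in ds if np.ptp(p["img"][d["pixels"]].mean(0))<40]
                         ^^^^^^^^^^^^^^^^^^^^^^^^^^^^^^^^^
AttributeError: `ptp` was removed from the ndarray class in NumPy 2.0. Use np.ptp(arr, ...) instead.
```

```bash
python3 - <<'E'
s=open('m0.py').read()
import re
l=[x for x in s.split('\n')]
l=[('            ds=[d for d in ds if np.ptp(p["img"][d["pixels"]].mean(0))<40]' if 'ptp' in x else x) for x in l]
open('m0.py','w').write('\n'.join(l))
E
python3 m0.py
python3 - <<'E'
from h import *
p=read_camera("top"); print("green",ground(p,349,251,.04),ground(p,349,254,.04)); print(get_obs()["time_s"])
E
```

```text
long_objective 0 [(0.63, [176, 278, 195, 291])]
long_objective 1 [(0.77, [380, 145, 390, 173])]
   both [0.4324 0.273 ] 0.0 cost 33.5
     one [0.4326 0.2738] 0.0 12.0
     one [0.4332 0.2704] 0.0 19.7
short_objective 0 [(0.54, [435, 279, 458, 296])]
short_objective 1 [(0.66, [178, 294, 202, 317]), (0.42, [357, 196, 447, 276])]
   both [ 0.4307 -0.2661] 0.0 cost 14.8
     one [ 0.4307 -0.2651] 0.0 12.4
     one [ 0.4308 -0.2668] 0.0 1.5
eyepiece 0 [(0.92, [249, 274, 269, 297]), (0.4, [178, 279, 193, 290])]
eyepiece 1 [(0.64, [322, 181, 342, 206])]
   both [0.4255 0.1166] 0.0 cost 26.3
     one [0.4259 0.1176] 0.0 14.2
     one [0.425  0.1156] 0.0 10.9
dropper_bottle 0 [(0.63, [377, 272, 398, 285])]
dropper_bottle 1 [(0.66, [232, 255, 250, 285]), (0.65, [177, 291, 202, 319])]
   both [ 0.4451 -0.1481] 0.0 cost 15.3
     one [ 0.4452 -0.1472] 0.0 3.1
     one [ 0.4448 -0.1493] 0.0 11.0
cover_glass_box 0 [(0.96, [335, 243, 361, 262]), (0.64, [303, 272, 325, 299])]
cover_glass_box 1 [(0.67, [282, 215, 307, 241]), (0.64, [273, 252, 303, 280])]
   both [0.4312 0.0039] 33.0 cost 10.1
     o
[... 246 characters left out ...]
.0 27.2
     one [0.5259 0.3888] 0.0 11.7
reagent_bottle 0 [(0.66, [496, 193, 543, 229]), (0.39, [372, 171, 441, 220])]
reagent_bottle 1 []
   both [ 0.5843 -0.4114] 0.0 cost 22.6
     one [ 0.5843 -0.4114] 0.0 22.6
tray_two 0 [(0.67, [375, 171, 440, 217])]
tray_two 1 [(0.61, [242, 314, 325, 390])]
   both [ 0.6243 -0.1887] -1.5 cost 15.4
     one [ 0.625  -0.1879] 358.8 7.5
     one [ 0.6234 -0.1897] -181.6 6.1
tray_three 0 [(0.59, [190, 182, 284, 243])]
tray_three 1 [(0.69, [356, 195, 445, 280])]
   both [0.5871 0.1668] -168.3 cost 32.5
     one [0.5886 0.1669] 12.4 11.1
     one [0.5861 0.1667] 11.1 5.7
green [ 0.50039194 -0.06494076  0.04      ] [ 0.49423782 -0.06492797  0.04      ]
1.75
```

View pics/fit0.png

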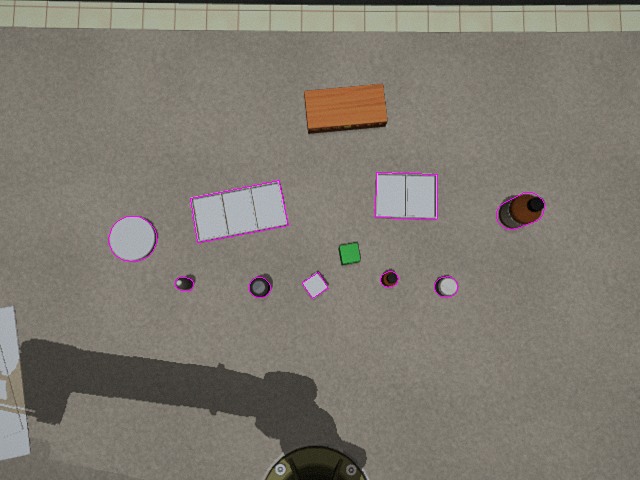

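View pics/fit1.png

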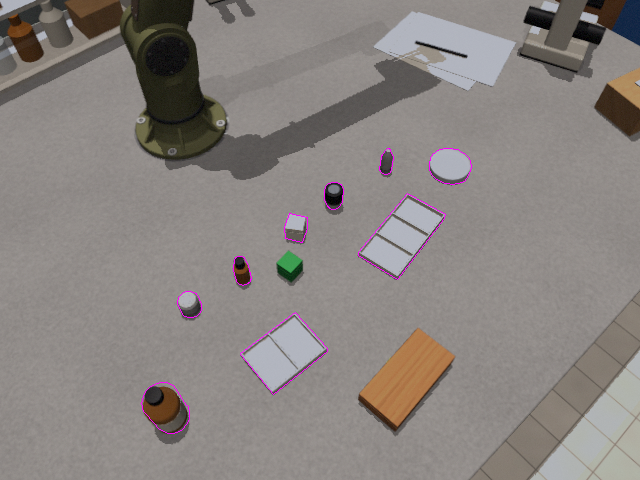

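Request:
{"name": "carry_out", "arguments": {
  "increments": "1 0 0 0 0 0 9.6;1 0 0 0 0 0 9.6;1 0 0 0 0 0 9.6;1 0 0 0 0 0 9.6;1 0 0 0 0 0 9.6;1 0 0 0 0 0 9.6;1 0 0 0 0 0 9.6;1 0 0 0 0 0 9.6;1 0 0 0 0 0 0.4;1 0 0 0 0 0 0",
  "force": 25
}}

```text
time_s: 3.0
tool_pos: [0.144, 0.6338, 0.2923]
tool_rot: [-180.0, -0.0, 87.7]
force: [-1.0, 0.0, 0.6]
grip_width: 0.087
```

Request:
{"name": "carry_out", "arguments": {
  "increments": "1 0 0 0 0 0 -2.3;1 0 0 0 0 0 0;1 -0.045 0.036 0.016 0 0 0;1 -0.045 0.036 0.016 0 0 0;1 -0.045 0.036 0.016 0 0 0;1 -0.045 0.036 0.016 0 0 0;1 -0.045 0.036 0.016 0 0 0;1 -0.045 0.036 0.016 0 0 0;1 -0.045 0.036 0.016 0 0 0;1 -0.045 0.036 0.016 0 0 0;1 0 0 0 0 0 0;1 0 0 0 0 0 0"
}}

```text
time_s: 4.5
tool_pos: [0.4431, 0.2677, 0.1607]
tool_rot: [179.9, -0.5, 90.7]
force: [0.1, -0.5, 0.2]
grip_width: 0.0869
```

Request:
{"name": "carry_out", "arguments": {
  "increments": "1 0.0045 -0.010 0 0 0 0.7;1 0 0 0 0 0 0;1 0 0 0 0 0 0"
}}

```text
time_s: 4.88
tool_pos: [0.4305, 0.2759, 0.1616]
tool_rot: [179.8, -0.6, 90.3]
force: [0.6, 0.4, -0.1]
grip_width: 0.087
```

Run:
```python
from h import *
p=read_camera("wrist"); v=p["img"].copy()
print(get_obs()["tool_pos"],get_obs()["tool_rot"])
cv2.polylines(v,[np.round(hull(p,place("long_objective",[.433,.272,0]))).astype(int)],True,(255,0,255),1)
for d in masks_of("long_objective",p)[:2]:
    print(d["confidence"],d["bbox"],fit("long_objective",[(p,d["pixels"])]).x)
cv2.imwrite("pics/w1.png",v)
```

```text
[0.43037832 0.27597507 0.16152993] [179.8624484   -0.5799479   90.31358443]
0.85 [307.7, 227.8, 343.4, 285.2] [0.43406246 0.27154513]
```

View pics/w1.png

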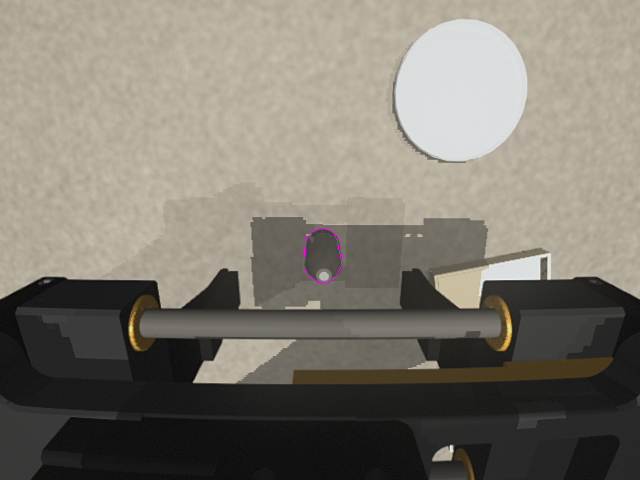

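Request:
{"name": "carry_out", "arguments": {
  "increments": "1 -0.004 0.003 0 0.6 0 0;1 0 0 0.025 0 0 0;1 0 0 0.025 0 0 0;1 0 0 0.02 0 0 0;1 0 0 0.006 0 0 0;1 0 0 0 0 0 0;1 0 0 0 0 0 0"
}}

```text
time_s: 5.85
tool_pos: [0.4365, 0.2714, 0.0854]
tool_rot: [-179.7, -0.7, 90.2]
force: [0.3, -0.2, -0.5]
grip_width: 0.0872
```

Request:
{"name": "carry_out", "arguments": {
  "increments": "1 0 -0.003 0.004 -0.3 -0.7 0;1 0 0 0 0 0 0;0 0 0 0 0 0 0;0 0 0 0 0 0 0;0 0 0 0 0 0 0;0 0 0 0 0 0 0;0 0 0 0 0 0 0;0 0 0 0 0 0 0"
}}

```text
time_s: 6.85
tool_pos: [0.4341, 0.2722, 0.0828]
tool_rot: [179.9, -0.0, 90.2]
force: [0.4, 0.2, 0.2]
grip_width: 0.0347
```

Request:
{"name": "carry_out", "arguments": {
  "increments": "0 0 0 0 0 0 0;0 0 0 0 0 0 0;0 0 0 0 0 0 0;0 0 0 -0.02 0 0 0;0 0 0 -0.03 0 0 0;0 0 0 -0.03 0 0 0;0 0 0 -0.02 0 0 0;0 0 0 0 0 0 0"
}}

```text
time_s: 7.85
tool_pos: [0.4328, 0.2713, 0.184]
tool_rot: [-179.9, 0.1, 90.2]
force: [-0.6, 0.4, -0.9]
grip_width: 0.0248
```

Request:
{"name": "carry_out", "arguments": {
  "increments": "0 -0.03 0.013 0 0 0 0;0 -0.048 0.0213 0 0 0 0;0 -0.048 0.0213 0 0 0 0;0 -0.048 0.0213 0 0 0 0;0 -0.048 0.0213 0 0 0 0;0 -0.048 0.0213 0 0 0 0;0 -0.048 0.0213 0 0 0 0;0 -0.048 0.0213 0 0 0 0;0 -0.045 0.02 0 0 0 0;0 -0.015 0.007 0 0 0 0;0 0 0 0 0 0 0;0 0 0 0 0 0 0"
}}

```text
time_s: 9.35
tool_pos: [0.6228, -0.1626, 0.1677]
tool_rot: [-178.8, 0.3, 90.6]
force: [0.2, 0.4, -0.2]
grip_width: 0.0246
```

Request:
{"name": "carry_out", "arguments": {
  "increments": "0 0.0055 0.002 0 -1.2 -0.3 0.5;0 0 0 0.02 0 0 0;0 0 0 0.025 0 0 0;0 0 0 0.02 0 0 0;0 0 0 0.008 0 0 0;0 0 0 0 0 0 0;0 0 0 0 0 0 0"
}}

```text
time_s: 10.22
tool_pos: [0.6245, -0.1497, 0.0897]
tool_rot: [179.9, 0.4, 90.6]
force: [-0.4, -0.5, -1.6]
grip_width: 0.0249
```

Request:
{"name": "carry_out", "arguments": {
  "increments": "0 -0.006 0 0 0 -0.4 0;0 0 0 0.0015 0 0 0;0 0 0 0 0 0 0"
}}

```text
time_s: 10.6
tool_pos: [0.6257, -0.1569, 0.0899]
tool_rot: [179.7, 0.8, 90.6]
force: [-0.4, -0.6, -1.3]
grip_width: 0.0246
```

Request:
{"name": "carry_out", "arguments": {
  "increments": "0 0 0 0.0025 0 0.8 0;0 0 0 0 0 0 0;0 0 0 0 0 0 0"
}}

```text
time_s: 10.98
tool_pos: [0.6258, -0.157, 0.0875]
tool_rot: [179.7, -0.1, 90.6]
force: [0.7, 0.9, -1.0]
grip_width: 0.0247
```

Request:
{"name": "carry_out", "arguments": {
  "increments": "0.8 0 0 0 0 0 0;0.8 0 0 0 0 0 0;0.8 0 0 0 0 0 0;0.8 0 0 0 0 0 0;0.8 0 0 0 0 0 0;1 0 0 -0.02 0 0 0;1 0 0 -0.04 0 0 0;1 0 0 -0.035 0 0 0;1 0 -0.01 0 0 0 0.6;1 0 -0.045 0 0 0 0;1 0 -0.055 0 0 0 0;1 0.004 -0.045 0 0 0 0;1 0.004 -0.02 0 0 0 0;1 0 0 0 0 0 0;1 0 0 0 0 0 0"
}}

```text
time_s: 12.85
tool_pos: [0.4448, -0.1498, 0.1887]
tool_rot: [179.4, -0.2, 89.9]
force: [-0.7, -0.6, 0.2]
grip_width: 0.0868
```

Run:
```python
from h import *
p=read_camera("wrist"); v=p["img"].copy()
print(get_obs()["tool_pos"],get_obs()["tool_rot"])
cv2.polylines(v,[np.round(hull(p,place("dropper_bottle",[.4453,-.1483,0]))).astype(int)],True,(255,0,255),1)
for d in masks_of("dropper_bottle",p)[:2]:
    print(d["confidence"],d["bbox"],fit("dropper_bottle",[(p,d["pixels"])]).x)
cv2.imwrite("pics/w2.png",v)
cv2.imwrite("pics/t2.png",read_camera("scene")["img"])
```

```text
[ 0.4448001  -0.14987117  0.18857187] [ 1.79438968e+02 -1.33127834e-01  8.98798131e+01]
0.65 [298.7, 213.4, 334.6, 270.9] [ 0.44589372 -0.14826855]
```

View pics/w2.png

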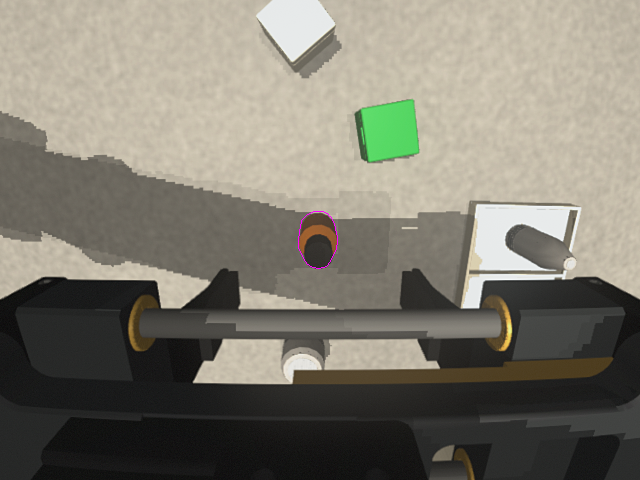

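View pics/t2.png

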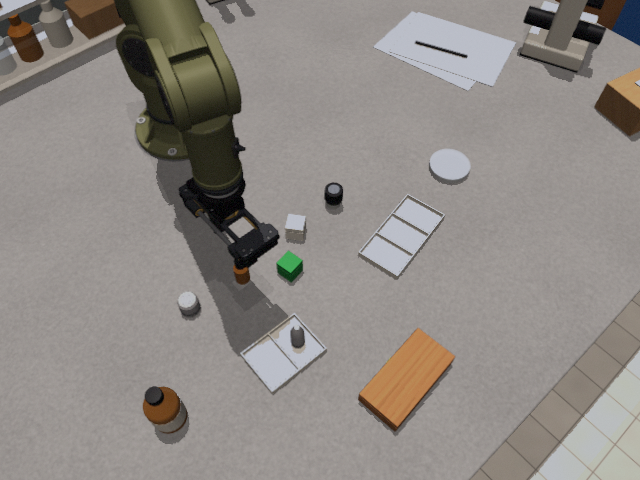

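The long objective stands upright in tray_two's +y bay (scene view about 297,335), and the dropper bottle matches its predicted outline in the wrist view (318,240).

Request:
{"name": "carry_out", "arguments": {
  "increments": "1 0.001 0 0.02 0.5 0 0;1 0 0 0.03 0 0 0;1 0 0 0.03 0 0 0;1 0 0 0.02 0 0 0;1 0 0 0.005 0 0 0;1 0 0 0 0 0 0;1 0 0 0 0 0 0"
}}

```text
time_s: 13.88
tool_pos: [0.4506, -0.1507, 0.0813]
tool_rot: [179.9, 0.3, 89.9]
force: [-0.1, -0.3, 0.1]
grip_width: 0.0868
```

Correct x by −5 mm, y by +2 mm, then close and lift.

Request:
{"name": "carry_out", "arguments": {
  "increments": "1 0.002 -0.005 0 0 0 0;1 0 0 0 0 0 0;0 0 0 0 0 0 0;0 0 0 0 0 0 0;0 0 0 0 0 0 0;0 0 0 0 0 0 0;0 0 0 0 0 0 0;0 0 0 0 0 0 0;0 0 0 0 0 0 0;0 0 0 0 0 0 0"
}}

```text
time_s: 15.12
tool_pos: [0.4464, -0.1486, 0.083]
tool_rot: [179.7, 0.3, 90.0]
force: [-0.2, 0.2, -0.9]
grip_width: 0.0293
```

Request:
{"name": "carry_out", "arguments": {
  "increments": "0 0 0 -0.02 0 0 0;0 0 0 -0.03 0 0 0;0 0 0 -0.03 0 0 0;0 0 0 -0.02 0 0 0;0 0 0 0 0 0 0;0 -0.008 0.02 0 0 0 0;0 -0.02 0.045 0 0 0 0;0 -0.02 0.05 0 0 0 0;0 -0.016 0.04 0 0 0 0;0 -0.007 0.02 0 0 0 0;0 0 0 0 0 0 0;0 0 0 0 0 0 0"
}}

```text
time_s: 16.62
tool_pos: [0.6208, -0.2189, 0.1734]
tool_rot: [-179.4, 0.0, 90.1]
force: [-0.2, -0.6, -0.9]
grip_width: 0.0291
```

Request:
{"name": "carry_out", "arguments": {
  "increments": "0 -0.001 0 0.02 -0.6 0 0;0 0 0 0.025 0 0 0;0 0 0 0.02 0 0 0;0 0 0 0.013 0 0 0;0 0 0 0 0 0 0;0 0 0 0 0 0 0"
}}

```text
time_s: 17.38
tool_pos: [0.6176, -0.2182, 0.0937]
tool_rot: [179.9, -0.2, 90.1]
force: [0.0, -0.5, -0.7]
grip_width: 0.0292
```

Request:
{"name": "carry_out", "arguments": {
  "increments": "0 -0.001 0.005 0.005 0 0 0;0 0 0 0 0 0 0;0 0 0 0 0 0 0"
}}

```text
time_s: 17.75
tool_pos: [0.6242, -0.2197, 0.0901]
tool_rot: [179.8, -0.1, 90.1]
force: [0.3, 1.4, -0.2]
grip_width: 0.0295
```

Request:
{"name": "carry_out", "arguments": {
  "increments": "0 0 0 0.0025 0 0 0;0 0 0 0 0 0 0;0 0 0 0 0 0 0"
}}

```text
time_s: 18.12
tool_pos: [0.6242, -0.2197, 0.0876]
tool_rot: [179.7, -0.1, 90.1]
force: [-0.0, 0.1, -0.6]
grip_width: 0.0294
```

Request:
{"name": "carry_out", "arguments": {
  "increments": "0.8 0 0 0 0 0 0;0.8 0 0 0 0 0 0;0.8 0 0 0 0 0 0;0.8 0 0 0 0 0 0;0.8 0 0 0 0 0 0;1 0 0 -0.02 0 0 0;1 0 0 -0.04 0 0 0;1 0 0 -0.03 0 0 0;1 -0.004 -0.015 0 0 0 0;1 -0.01 -0.045 0 0 0 0;1 -0.012 -0.055 0 0 0 0;1 -0.012 -0.045 0.01 0 0 0;1 -0.005 -0.025 0.01 0 0 0;1 0 0 0 0 0 0;1 0 0 0 0 0 0"
}}

```text
time_s: 20.0
tool_pos: [0.4301, -0.2653, 0.1615]
tool_rot: [179.5, -0.3, 90.0]
force: [0.4, 0.6, 0.0]
grip_width: 0.0869
```

Run:
```python
from h import *
p=read_camera("wrist"); v=p["img"].copy()
print(get_obs()["tool_pos"],get_obs()["tool_rot"])
cv2.polylines(v,[np.round(hull(p,place("short_objective",[.4305,-.266,0]))).astype(int)],True,(255,0,255),1)
for d in masks_of("short_objective",p)[:2]:
    print(d["confidence"],d["bbox"],fit("short_objective",[(p,d["pixels"])]).x)
cv2.imwrite("pics/w3.png",np.hstack([cv2.resize(v,(400,300)),cv2.resize(read_camera("scene")["img"],(400,300))]))
```

```text
[ 0.43000476 -0.26532733  0.16138601] [179.5834072   -0.23795258  89.99795939]
0.71 [293.2, 216.1, 347.4, 281.6] [ 0.43136506 -0.2676183 ]
```

View pics/w3.png

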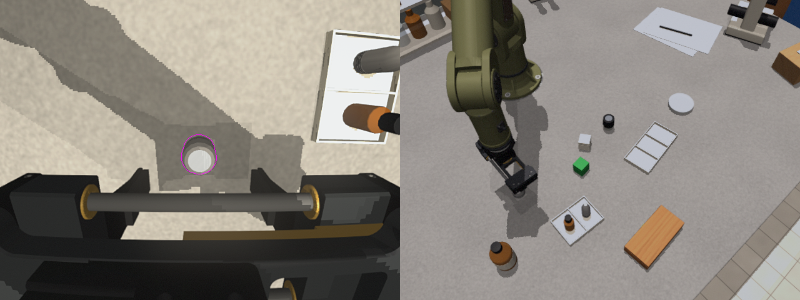

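Both tray_two items stand upright. The short objective is on its predicted outline. Descending onto it.

Request:
{"name": "carry_out", "arguments": {
  "increments": "1 -0.001 0 0.02 0.5 0 0;1 0 0 0.025 0 0 0;1 0 0 0.022 0 0 0;1 0 0 0.01 0 0 0;1 0 0 0 0 0 0;1 0 0 0 0 0 0",
  "force": 35
}}

```text
time_s: 20.9
tool_pos: [0.437, -0.2659, 0.0841]
tool_rot: [179.9, 0.1, 90.4]
force: [0.7, 0.4, -0.3]
grip_width: 0.0872
```

Request:
{"name": "carry_out", "arguments": {
  "increments": "1 -0.001 -0.0055 0.003 0 0 0;1 0 0 0 0 0 0;0 0 0 0 0 0 0;0 0 0 0 0 0 0;0 0 0 0 0 0 0;0 0 0 0 0 0 0;0 0 0 0 0 0 0;0 0 0 0 0 0 0;0 0 0 0 0 0 0"
}}

```text
time_s: 22.02
tool_pos: [0.4322, -0.2674, 0.0827]
tool_rot: [179.7, 0.1, 90.5]
force: [-0.3, 0.4, -0.7]
grip_width: 0.0391
```

Request:
{"name": "carry_out", "arguments": {
  "increments": "0 0 0 -0.02 0 0 0;0 0 0 -0.03 0 0 0;0 0 0 -0.04 0 0 0;0 0 0 -0.02 0 0 0;0 0 0 0 0 0 0;0 0.025 0.01 0 0 0 0;0 0.048 0.0213 0 0 0 0;0 0.048 0.0213 0 0 0 0;0 0.048 0.0213 0 0 0 0;0 0.048 0.0213 0 0 0 0;0 0.048 0.0213 0 0 0 0;0 0.048 0.0213 0 0 0 0;0 0.04 0.02 0 0 0 0;0 0.018 0.009 0 0 0 0;0 0 0 0 0 0 0;0 0 0 0 0 0 0"
}}

```text
time_s: 24.02
tool_pos: [0.5937, 0.1126, 0.1778]
tool_rot: [-179.0, 0.3, 90.0]
force: [0.3, -1.2, -0.3]
grip_width: 0.0387
```

Request:
{"name": "carry_out", "arguments": {
  "increments": "0 -0.007 0.006 0 -1 0.3 0;0 0 0 0.02 0 0 0;0 0 0 0.025 0 0 0;0 0 0 0.02 0 0 0;0 0 0 0.016 0 0 0;0 0 0 0 0 0 0;0 0 0 0 0 0 0"
}}

```text
time_s: 24.9
tool_pos: [0.5989, 0.0981, 0.0918]
tool_rot: [179.9, 0.0, 89.5]
force: [0.1, -0.1, -1.0]
grip_width: 0.0389
```

Request:
{"name": "carry_out", "arguments": {
  "increments": "0 0.006 0.001 0.002 0 0 0;0 0 0 0 0 0 0;0 0 0 0.0015 0 0 0;0 0 0 0 0 0 0"
}}

```text
time_s: 25.4
tool_pos: [0.6014, 0.1056, 0.0901]
tool_rot: [179.7, -0.1, 89.5]
force: [0.4, 0.2, -1.0]
grip_width: 0.0386
```

Request:
{"name": "carry_out", "arguments": {
  "increments": "0 0 0 0.0025 0 0 0;0 0 0 0 0 0 0;0 0 0 0 0 0 0"
}}

```text
time_s: 25.78
tool_pos: [0.6014, 0.1053, 0.0875]
tool_rot: [179.7, -0.1, 89.5]
force: [-0.4, 0.5, -0.7]
grip_width: 0.0387
```

Request:
{"name": "carry_out", "arguments": {
  "increments": "0.8 0 0 0 0 0 0;0.8 0 0 0 0 0 0;0.8 0 0 0 0 0 0;0.8 0 0 0 0 0 0;0.8 0 0 0 0 0 0;1 0 0 -0.02 0 0 0;1 0 0 -0.04 0 0 0;1 0 0 -0.03 0 0 0;1 -0.01 -0.015 0 0 0 0;1 -0.025 -0.04 0 0 0 0;1 -0.028 -0.045 0 0 0 0;1 -0.025 -0.04 0 0 0 0;1 -0.014 -0.022 0 0 0 0;1 0 0 0 0 0 -8.3;1 0 0 0 0 0 -8.3;1 0 0 0 0 0 -8.3;1 0 0 0 0 0 -8.3;1 0 0 0 0 0 0;1 0 0 0 0 0 0"
}}

```text
time_s: 28.15
tool_pos: [0.4387, -0.0016, 0.1953]
tool_rot: [178.3, 0.1, 123.1]
force: [-0.1, 0.8, 0.2]
grip_width: 0.0873
```

Run:
```python
from h import *
p=read_camera("wrist"); v=p["img"].copy()
print(get_obs()["tool_pos"],get_obs()["tool_rot"])
cv2.polylines(v,[np.round(hull(p,place("cover_glass_box",[.4312,.0039,np.radians(33)]))).astype(int)],True,(255,0,255),1)
for d in masks_of("cover_glass_box",p)[:2]:
    r=fit("cover_glass_box",[(p,d["pixels"])],yaw=True).x; print(d["confidence"],d["bbox"],r[:2],np.degrees(r[2])%90)
cv2.imwrite("pics/w4.png",np.hstack([cv2.resize(v,(400,300)),cv2.resize(read_camera("scene")["img"],(400,300))]))
```

```text
[ 0.43871825 -0.00166765  0.19531711] [1.78260358e+02 1.18354923e-01 1.23087021e+02]
0.68 [301.5, 292.7, 354.3, 354.0] [ 0.49526771 -0.06852748] 26.84748322666161
0.65 [281.7, 192.4, 338.4, 255.2] [0.43106103 0.00383583] 35.890272570958075
```

View pics/w4.png

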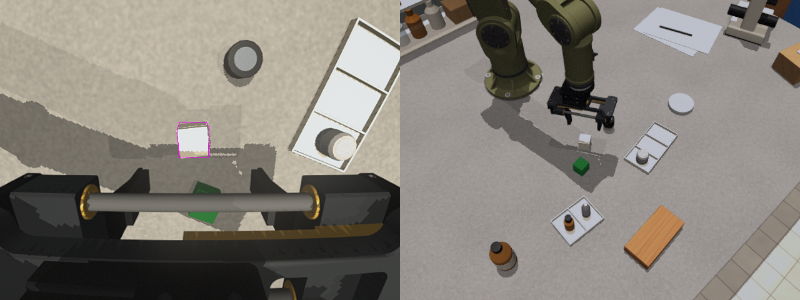

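Request:
{"name": "carry_out", "arguments": {
  "increments": "1 0.0085 -0.0035 0 1.7 0 -2;1 0 0 0.02 0 0 0;1 0 0 0.03 0 0 0;1 0 0 0.03 0 0 0;1 0 0 0.01 0 0 0;1 0 0 0 0 0 0;1 0 0 0 0 0 0",
  "force": 25
}}

```text
time_s: 29.18
tool_pos: [0.4301, 0.0064, 0.1037]
tool_rot: [-179.7, 0.1, 125.6]
force: [-0.2, 0.3, -0.2]
grip_width: 0.0871
```

Request:
{"name": "carry_out", "arguments": {
  "increments": "1 -0.0025 0 0 -0.3 0 0;1 0 0 0.014 0 0 0;1 0 0 0.008 0 0 0;1 0 0 0 0 0 0;1 0 0 0 0 0 0"
}}

```text
time_s: 29.8
tool_pos: [0.4328, 0.0045, 0.0817]
tool_rot: [179.8, 0.1, 125.6]
force: [0.3, 0.0, -0.8]
grip_width: 0.0865
```

Request:
{"name": "carry_out", "arguments": {
  "increments": "0 0 -0.001 0 0 0 0;0 0 0 0 0 0 0;0 0 0 0 0 0 0;0 0 0 0 0 0 0;0 0 0 0 0 0 0;0 0 0 0 0 0 0;0 0 0 0 0 0 0;0 0 0 0 0 0 0;0 0 0 -0.02 0 0 0;0 0 0 -0.03 0 0 0;0 0 0 -0.03 0 0 0;0 0 0 -0.03 0 0 0;0 0 0 0 0 0 0"
}}

```text
time_s: 31.42
tool_pos: [0.4308, 0.0037, 0.1945]
tool_rot: [179.9, 0.1, 125.6]
force: [0.3, -0.4, -0.6]
grip_width: 0.0384
```

Request:
{"name": "carry_out", "arguments": {
  "increments": "0 0 0 0 0 0 8;0 0 0 0 0 0 8;0 0 0 0 0 0 7.5;0 0 0 0 0 0 0;0 0.012 0.017 0 0 0 0;0 0.027 0.04 0 0 0 0;0 0.03 0.045 0 0 0 0;0 0.03 0.042 0 0 0 0;0 0.019 0.028 0 0 0 0;0 0.009 0.012 0 0 0 0;0 0 0 0 0 0 0;0 0 0 0 0 0 0"
}}

```text
time_s: 32.92
tool_pos: [0.5837, 0.167, 0.1829]
tool_rot: [-179.3, 0.2, 102.3]
force: [-0.6, -0.2, -0.2]
grip_width: 0.0382
```

Request:
{"name": "carry_out", "arguments": {
  "increments": "0 0 0.002 0 -0.7 0.2 0;0 0 0 0.02 0 0 0;0 0 0 0.025 0 0 0;0 0 0 0.025 0 0 0;0 0 0 0.015 0 0 0;0 0 0 0 0 0 0;0 0 0 0 0 0 0"
}}

```text
time_s: 33.8
tool_pos: [0.5832, 0.1634, 0.0934]
tool_rot: [-180.0, -0.2, 102.0]
force: [0.6, 0.6, -0.3]
grip_width: 0.0382
```

Request:
{"name": "carry_out", "arguments": {
  "increments": "0 0.0026 0.0045 0.002 0 0 0;0 0 0 0 0 0 0;0 0 0 0.003 0 0 0;0 0 0 0 0 0 0;0 0 0 0 0 0 0"
}}

```text
time_s: 34.42
tool_pos: [0.5889, 0.1678, 0.0903]
tool_rot: [179.8, -0.2, 102.0]
force: [0.2, 0.4, 0.1]
grip_width: 0.0383
```

Request:
{"name": "carry_out", "arguments": {
  "increments": "0 0 0 0.003 0 0 0;0 0 0 0 0 0 0;0 0 0 0 0 0 0"
}}

```text
time_s: 34.8
tool_pos: [0.5888, 0.1677, 0.0871]
tool_rot: [179.8, -0.2, 102.0]
force: [-0.7, 0.3, -0.6]
grip_width: 0.0382
```

Request:
{"name": "carry_out", "arguments": {
  "increments": "0.8 0 0 0 0 0 0;0.8 0 0 0 0 0 0;0.8 0 0 0 0 0 0;0.8 0 0 0 0 0 0;0.8 0 0 0 0 0 0;1 0 0 -0.02 0 0 0;1 0 0 -0.04 0 0 0;1 0 0 -0.03 0 0 0;1 -0.002 -0.015 0 0 0 0;1 -0.004 -0.04 0 0 0 0;1 -0.005 -0.05 0 0 0 0;1 -0.004 -0.04 0 0 0 0;1 -0.002 -0.022 0 0 0 0;1 0 0 0 0 0 0;1 0 0 0 0 0 0"
}}

```text
time_s: 36.67
tool_pos: [0.4209, 0.1125, 0.1805]
tool_rot: [179.8, -0.4, 102.1]
force: [0.7, 0.6, 0.1]
grip_width: 0.0868
```

Run:
```python
from h import *
p=read_camera("wrist"); v=p["img"].copy()
print(get_obs()["tool_pos"],get_obs()["tool_rot"])
cv2.polylines(v,[np.round(hull(p,place("eyepiece",[.4257,.1165,0]))).astype(int)],True,(255,0,255),1)
for d in masks_of("eyepiece",p)[:2]:
    r=fit("eyepiece",[(p,d["pixels"])]).x; print(d["confidence"],d["bbox"],r[:2])
cv2.imwrite("pics/w5.png",np.hstack([cv2.resize(v,(400,300)),cv2.resize(read_camera("scene")["img"],(400,300))]))
```

```text
[0.42095501 0.11242102 0.18040893] [179.80960558  -0.32328696 102.06692601]
0.62 [297.7, 210.7, 355.4, 273.0] [0.42634388 0.11664959]
```

View pics/w5.png

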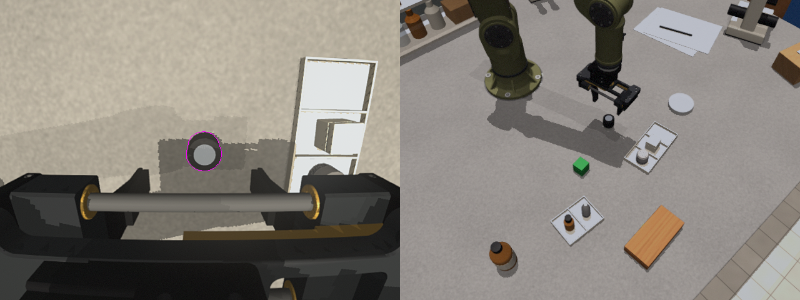

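Request:
{"name": "carry_out", "arguments": {
  "increments": "1 0.003 0.004 0 0 -0.3 0;1 0 0 0.02 0 0 0;1 0 0 0.025 0 0 0;1 0 0 0.025 0 0 0;1 0 0 0.012 0 0 0;1 0 0 0 0 0 0;1 0 0 0 0 0 0"
}}

```text
time_s: 37.7
tool_pos: [0.4304, 0.1183, 0.0972]
tool_rot: [179.6, 0.3, 102.1]
force: [0.1, 0.6, -0.0]
grip_width: 0.0875
```

Request:
{"name": "carry_out", "arguments": {
  "increments": "1 -0.001 -0.0045 0.008 0 0 0;1 0 0 0.002 0 0 0;1 0 0 0 0 0 0;0 0 0 0 0 0 0;0 0 0 0 0 0 0;0 0 0 0 0 0 0;0 0 0 0 0 0 0;0 0 0 0 0 0 0;0 0 0 0 0 0 0;0 0 0 0 0 0 0;0 0 0 0 0 0 0"
}}

```text
time_s: 39.08
tool_pos: [0.4271, 0.117, 0.0884]
tool_rot: [179.4, 0.2, 102.1]
force: [-0.1, 0.0, 0.2]
grip_width: 0.0398
```

Request:
{"name": "carry_out", "arguments": {
  "increments": "0 0 0 -0.02 0 0 0;0 0 0 -0.03 0 0 0;0 0 0 -0.03 0 0 0;0 0 0 -0.02 0 0 0;0 0 0 0 0 0 0;0 0.007 0.015 0 0 0 0;0 0.018 0.038 0 0 0 0;0 0.022 0.047 0 0 0 0;0 0.018 0.038 0 0 0 0;0 0.011 0.023 0 0 0 0;0 0.002 0.005 0 0 0 0;0 0 0 0 0 0 0;0 0 0 0 0 0 0"
}}

```text
time_s: 40.7
tool_pos: [0.5705, 0.2276, 0.1795]
tool_rot: [-179.7, 0.5, 102.0]
force: [-0.9, 0.2, 0.2]
grip_width: 0.0395
```

Request:
{"name": "carry_out", "arguments": {
  "increments": "0 0.001 0.003 0 -0.3 0.5 0;0 0 0 0.02 0 0 0;0 0 0 0.025 0 0 0;0 0 0 0.02 0 0 0;0 0 0 0.012 0 0 0;0 0 0 0 0 0 0;0 0 0 0 0 0 0"
}}

```text
time_s: 41.58
tool_pos: [0.5717, 0.2278, 0.098]
tool_rot: [180.0, -0.1, 101.9]
force: [-0.7, 1.0, -1.3]
grip_width: 0.0395
```

Request:
{"name": "carry_out", "arguments": {
  "increments": "0 0 0.002 0.004 0 0 0;0 0 0 0 0 0 0;0 0 0 0 0 0 0"
}}

```text
time_s: 41.95
tool_pos: [0.5749, 0.2288, 0.0954]
tool_rot: [179.8, -0.2, 101.9]
force: [0.8, -0.5, -1.2]
grip_width: 0.0392
```

Request:
{"name": "carry_out", "arguments": {
  "increments": "0 0 0 0.0025 0 0 0;0 0 0 0 0 0 0;0 0 0 0 0 0 0"
}}

```text
time_s: 42.32
tool_pos: [0.575, 0.2289, 0.0931]
tool_rot: [179.8, -0.2, 101.9]
force: [0.0, -0.4, -0.7]
grip_width: 0.0395
```

Release, rise and back away toward the base for a clear view.

Request:
{"name": "carry_out", "arguments": {
  "increments": "0.8 0 0 0 0 0 0;0.8 0 0 0 0 0 0;0.8 0 0 0 0 0 0;0.8 0 0 0 0 0 0;0.8 0 0 0 0 0 0;1 0 0 -0.02 0 0 0;1 0 0 -0.04 0 0 0;1 0 0 -0.05 0 0 0;1 0 0 -0.04 0 0 0;1 0 -0.04 0 0 0 0;1 0 -0.05 0 0 0 0;1 0 -0.04 0 0 0 0;1 0 0 0 0 0 0;1 0 0 0 0 0 0"
}}

```text
time_s: 44.08
tool_pos: [0.4482, 0.1995, 0.2588]
tool_rot: [179.0, -0.6, 101.7]
force: [-0.1, 1.3, 0.4]
grip_width: 0.087
```

Run:
```python
from h import *
P=[read_camera("top"),read_camera("scene")]; V=[p["img"].copy() for p in P]
R={}
t2=(0.6243,-.1887,np.radians(-1.2)); t3=(.5871,.1668,np.radians(11.7))
for n,t in [("long_objective",t2),("dropper_bottle",t2),("short_objective",t3),("eyepiece",t3),("cover_glass_box",t3)]:
    D=[]
    for p in P:
        ds=masks_of(n,p)
        if n=="cover_glass_box": ds=[d for d in ds if np.ptp(p["img"][d["pixels"]].mean(0))<40]
        for d in ds[:1]:
            w=fit(n,[(p,d["pixels"])],.004,n=="cover_glass_box"); x=w.x[:2]-t[:2]; c,s=np.cos(t[2]),np.sin(t[2])
            print(n,round(d["confidence"],2),w.x[:2].round(4),"tray frame mm",(1000*np.array([c*x[0]+s*x[1],-s*x[0]+c*x[1]])).round(1),"cost",round(w.cost,1))
print(get_obs()["time_s"],get_obs()["tool_pos"])
cv2.imwrite("pics/e_top.png",cv2.resize(V[0][130:330,80:580],(800,320))); cv2.imwrite("pics/e_sc.png",cv2.resize(V[1][130:450,130:530],(750,600)))
```

```text
long_objective 0.49 [ 0.625  -0.1565] tray frame mm [-0.  32.2] cost 6.5
long_objective 0.75 [ 0.6242 -0.1563] tray frame mm [-0.8 32.4] cost 11.3
dropper_bottle 0.48 [ 0.6252 -0.2171] tray frame mm [  1.5 -28.3] cost 8.0
dropper_bottle 0.94 [ 0.624  -0.2202] tray frame mm [  0.4 -31.5] cost 11.7
short_objective 0.79 [0.6028 0.1067] tray frame mm [  3.2 -62. ] cost 10.6
short_objective 0.71 [0.6008 0.1048] tray frame mm [  0.8 -63.5] cost 4.3
eyepiece 0.58 [0.5782 0.2207] tray frame mm [ 2.2 54.6] cost 109.0
eyepiece 0.87 [0.575  0.2283] tray frame mm [ 0.6 62.7] cost 13.3
cover_glass_box 0.98 [0.5895 0.1689] tray frame mm [2.8 1.6] cost 1.5
cover_glass_box 0.59 [0.5886 0.1694] tray frame mm [2.  2.3] cost 6.0
44.675 [0.44736798 0.19927964 0.25729992]
```

View pics/e_top.png

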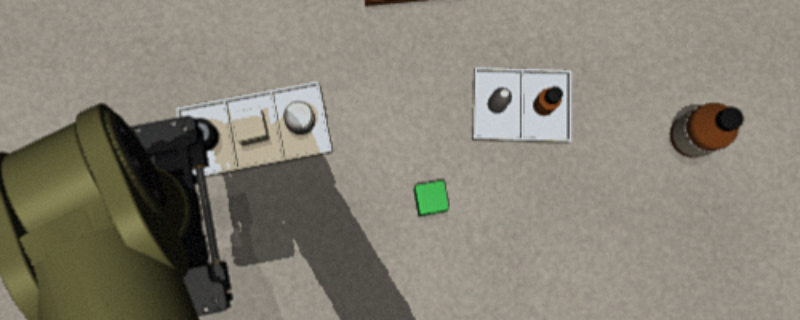

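View pics/e_sc.png

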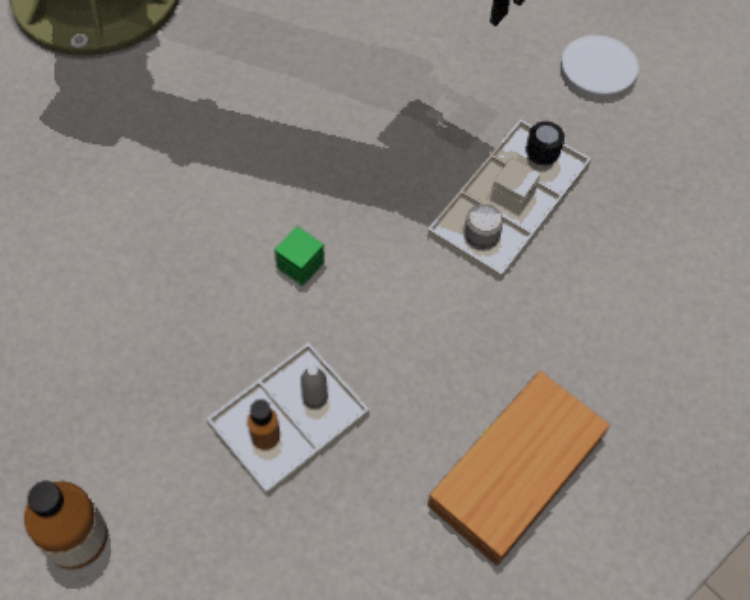

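All five items stand upright near the centres of their bays, and the gripper is clear. In the top view the arm hides part of the eyepiece, but it is fully visible in the scene view (about 545,142). Handing in.

```bash
python3 -c "
from cell import *
print(sign_off())"
```

```text
the job is handed in; nothing more can be done
None
```

I placed all five items, one to a bay, and handed the job in at about 45 s of the 131 s allowed. The sign-off gave no verdict.

- **tray_two:** the long objective is in the +y bay and the dropper bottle is in the −y bay.
- **tray_three:** the short objective is in the −y bay, the cover-glass box is in the middle bay and the eyepiece is in the +y bay.

**Last checks:** the scene camera shows all five standing upright, within about 3 mm of their bay centres. The gripper was open, about 26 cm up and clear of everything.

**Disagreement:** the top camera put the eyepiece about 8 mm off centre along the tray, with a poor fit. The arm was hiding part of it in that view. The scene camera put it within 1 mm, which matches where I released it. The top camera also put the dropper bottle about 3 mm from where the scene camera did. Both readings are within tolerance.

**Not measured:** I did not re-measure the Petri dish, the reagent bottle or the green box at the end. The arm never went down near them, and they look unmoved in the final pictures.

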